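Seat the grating disc on the food processor

ROBOT

A 6-joint arm with a two-finger parallel gripper is mounted at the origin on a cart in front of the work surface, level with it; the furniture and walls round the work are solid. World frame = base frame: x ahead of the robot, y to its left, z up, the work surface at z = 0. Lengths are in mm, angles in rad, forces in N, time in s.
With the tool pointing down it reaches from about 300 to 750 mm from the base axis. Payload 8.5 kg.
Tool frame: the origin (TCP) lies at the very end of the fingers, on their centre line; the grasp point (between the pads) lies 19 mm behind it; z points along the fingers, y is the line along which they close (so a half turn about z gives the same grasp; the last joint's range is limited). The gripper opens to 88 mm and grips with 3 to 60 N. Pads are 18 mm wide; open, the fingers measure 123 mm over their backs; the gripper's body (75 mm by 187 mm) begins 45 mm behind the grasp point.
Start: joints at [-0.215, 0.381, 1.297, -0, 1.464, -0.215], TCP at [549.982, 0.002, 238.748] pointing down, gripper open.
Joint ranges: [-3.11, 3.11], [-0.89, 2.33], [0.22, 2.48], [-1.42, 4.56], [0.17, 2.85], [-2.88, 2.88]. Speed limits (rad/s): [2.39, 2.39, 3.14, 3.14, 3.14, 3.14].

INTERFACE

Orientations are given as a rotation vector (axis times angle).
In Python, from bench import env gives the robot as it stands.
- The arm moves only by the tool step_arm, never from a script. Its argument "commands" is a list that holds one entry, the list of rows, each a list of 7 numbers: the shift along the world's x, y, z in cm, then the turn, a rotation vector about the world's x, y, z in degrees, then the opening, from -1 (shut) to 1 (fully open), so that 0 is half open. A call has 1 to 10 rows; each row is the pose to reach, as a shift and turn from the pose commanded when the call began; what a row does not reach only later rows make up. A row lasts 1/8 s, in which the tool goes at most 62.5 mm and 10.7 degrees, less where a joint would pass 70% of its speed; a pose out of reach is approached as far as the arm can. A call with a gripper value outside its range is refused whole. The fingers move at their own pace and stop on an object; the grip force is fixed at half the most. Time passes only in rows, so rows that repeat a pose let the fingers close. It gives the time, the measured TCP pose, the force, the opening and the grip force at its end, in the units of the state.
- env.get_obs(): the state, without advancing time (a new reading comes with each control period).
- env.camera(name): name is "scene" or "side" or "wrist"; returns the picture (480x640x3 uint8, blue, green, red); there is no depth.
- env.calibration(name): a dict with "fx", "fy", "cx", "cy" (pixels), "position" and "rotation" of the camera in the world; the wrist camera has in their place "tool_from_camera" (4x4, takes a point from camera to tool coordinates, whose origin is the TCP and whose axes are the flange's). Camera axes: x right, y down, z forward; pixel columns grow to the right and rows downward; lengths in mm; the calibration is good to about 2 mm. A picture is of the moment at which its call begins: read the wrist's pose just before it. calibration takes no time and is no camera call.
- env.job_done(): hands the job in; it is judged then, once.
The state is a dict: "t": time; "qpos": joint angles; "qvel": joint speeds; "tau": joint torques, N m; "eef_pos": TCP position; "eef_rot": TCP orientation; "contact_force": force on the tool from outside, world axes, zero at the start; "moment": the same for the moment, N m; "opening": opening from 0.0 (shut) to 1.0 (fully open); "grip_force": force on a finger pad.
Only numpy, scipy, OpenCV 4.12 (cv2) and the standard library are available. Lean on these libraries where they do the work, as an engineer would, in place of code of your own. Each camera call takes 0.05 s, during which the arm holds its last target. There are 200 camera calls.

TASK

The grating disc on the food processor has not gone home because its rim rests on the locating pin, which points inward under the disc from the upright lug on the bowl's rim. Turn the disc by fingertip (it has a finger hole for this) until its notch is over the pin, then press it down at the hub until it is fully seated, and take the hand away. Do not lift the disc or force it down out of line, and leave the other things on the worktop where they are.

Things in the scene. Friction and masses are not known exactly. Their poses are not given: they have to be found in the camera images.
- processor: White food processor base, fixed, 206 x 206 x 48 mm, with a round bowl rim on top (outer radius 98, inner 90 mm, top 70 mm above the worktop; black floor inside at 50 mm). Origin on the worktop under the centre of the bowl, which is also the upright axis of the disc; x points to the pin, z up; dial and paddles on the -x side. Its place and yaw vary.
- pin (a point): Inner end of the axis of the locating pin: a steel bar 10 mm thick with a round top, level, pointing inward from a grey upright lug (16 mm wide, top 86 mm above the worktop) on the bowl rim. The point is 78 mm from the disc's axis, 66.5 mm above the worktop; the pin's top is at 71.5 mm. The disc hides it until the notch is over it; the lug always shows. Fixed to the base.
- notch (a point): Middle of the notch in the rim of the steel grating disc (170 mm diameter, 8 mm thick, teeth up to 2 mm high on top). The notch, open to the rim, is 15 mm wide there and 13 mm at its bottom, 68 to 85 mm from the axis; this point is at 78 mm, at half thickness. The disc passes the pin only with the notch over it to about 2 mm either way (the pin's round top helps centre it).
- finger_hole (a point): Centre of the round finger hole right through the disc, 50 mm diameter, 48 mm from the axis, on the other side of the axis, half a turn from the notch; the point is in the disc's top face (80 mm above the worktop unseated, 70 mm seated). Under the hole it is empty down to the black floor 50 mm above the worktop.
- disc_hub (a point): Centre of the top of the black plastic hub boss in the middle of the disc, 36 mm diameter, 14 mm above the disc's top face (94 mm above the worktop while unseated, 84 mm seated). Press here.
- disc_turn (a joint): Angle of the disc on its spindle, rad, growing anticlockwise seen from above; 0 or any whole turn is notch exactly over pin. It turns without end either way and stays where it is left: friction 0.06 N m, about 1.3 N at the finger hole. Starts between 0.6 and 5.68.
- disc_press (a joint): How far the disc has been pressed down its spindle, in m: 0 raised as at the start, 0.010 fully seated (a stop). Negative means lifted. A tight seal holds it where it is left: it takes about 4 N to press it down and about 9 N to lift it; it does not spring back.
- salt_shaker: Bystander: small salt shaker, 44 x 44 x 90 mm, standing loose to the left of the processor; origin under its centre. To be left alone.
- garlic: Bystander: garlic bulb, 56 mm, loose to the right of the processor; origin at its underside. To be left alone.
- match_box: Bystander: match box, 36 x 56 x 17 mm, lying loose behind the processor; origin under its centre. To be left alone.
- mug_a: Bystander: orange mug, 81 x 113 x 101 mm, loose, far left; origin under its centre. To be left alone.
- mug_b: Bystander: white dotted mug, 82 x 114 x 91 mm, loose, at the right; origin under its centre. To be left alone.
- teaspoon: Bystander: steel teaspoon, 130 x 27 x 11 mm, lying loose at the right front; origin under its centre. To be left alone.
- herb_tub: Bystander: clear herb tub with a white lid, 49 x 81 x 92 mm, loose, at the back left; origin under its centre. To be left alone.

How it is judged:
By the outcome, as a careful person would: the job done as asked, in the order asked, and still so for the second after the job is handed in, with the robot touching nothing.
It also fails if it takes over 40 s, if anything falls off the work surface, if the arm or the gripper's body presses on something with over 40 N, if the wrist force passes 120 N, or if a joint passes its speed limit or range.

## Working session

There is one attempt and no reset: what is moved stays moved. The work goes in short steps, Python scripts to look and compute and a tool call to move; the robot and the scene stay as the last step left them, time stands still between calls to the robot, and variables do not carry over. Pictures are saved under pics/ and viewed, at most 13 in all, crops included, and the job is handed in when it is done.

Besides the shell and the picture viewer there is one more tool, called after ">>>" as name([rows], argument=value, ...), one row to a line, values as JSON. step_arm: Moves the arm, as the interface text tells. Its arguments: {"type":"object","properties":{"commands":{"type":"array","items":{"type":"array","items":{"type":"array","items":{"type":"number"}}}}},"required":["commands"]}

```bash
mkdir -p pics; ls; python3 - <<'E'
from bench import env
import cv2,numpy as np
for n in ["scene","wrist"]:
    o=env.get_obs(); im=env.camera(n); cv2.imwrite(f"pics/{n}0.png",im); c=env.calibration(n); print(n,c)
print(o)
E
```

```text
pics
scene {'fx': 575.2337099044349, 'fy': 575.2337099044349, 'cx': 325.8813135149782, 'cy': 245.06068041002766, 'position': array([-299.65546266, -377.74017574, 1273.23496655]), 'rotation': array([-2.16628504,  1.2573357 , -0.4709619 ])}
wrist {'fx': 361.4826290870602, 'fy': 361.4826290870602, 'cx': 320.0478568342538, 'cy': 238.29650933799417, 'tool_from_camera': array([[-3.40866269e-04, -9.66029932e-01, -2.58429981e-01,
         6.52123289e+01],
       [ 9.99999937e-01, -3.03003166e-04, -1.86341072e-04,
        -7.63004403e-01],
       [ 1.01705951e-04, -2.58430028e-01,  9.66029974e-01,
        -1.46753227e+02],
       [ 0.00000000e+00,  0.00000000e+00,  0.00000000e+00,
         1.00000000e+00]])}
{'t': 0.05, 'qpos': array([-2.15301504e-01,  3.81165688e-01,  1.29824683e+00,  2.55655812e-06,
        1.46353389e+00, -2.15286667e-01]), 'qvel': array([ 0.00040131, -0.00228095, -0.00173411, -0.00057407,  0.00099483,
       -0.00039212]), 'tau': array([ 4.49812957e-03, -4.39115882e+01, -2.25210571e+01,  7.15585914e-02,
        3.40659998e-02, -6.56865700e-05]), 'eef_pos': array([5.49735514e+02, 5.53288461e-02, 2.38158726e+02]), 'eef_rot': array([-2.22065128e+00, -2.22061772e+00,  1.14391517e-03]), 'contact_force': array([0.0179572 , 0.16203159, 0.52555828]), 'moment': array([-0.03549908, -0.07231596,  0.01968048]), 'grip_force': 0.0, 'opening': 1.0020741803791218}
```

View pics/scene0.png

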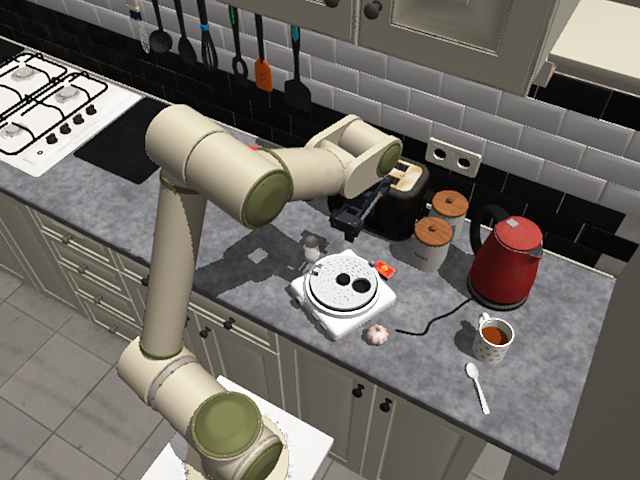

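View pics/wrist0.png

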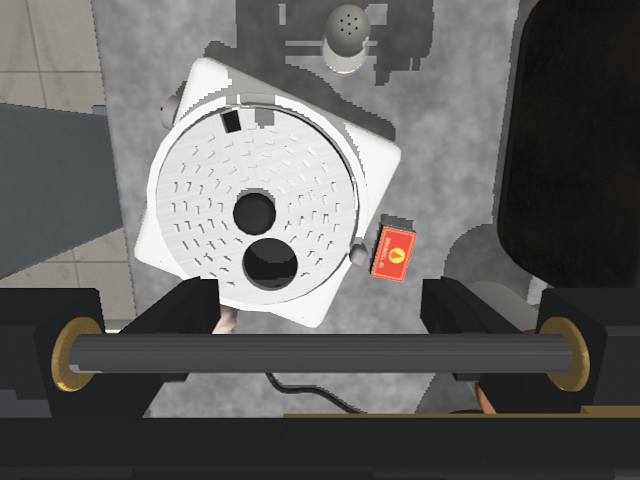

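The wrist view shows the hub at (255,213), the finger hole at (270,264), the notch at (231,121), and the lug at (358,254). The dial is opposite the lug, at (170,108). In the scene view the hub is at about (343,279).

```bash
cat > h.py <<'E'
from bench import env
import cv2,numpy as np
from scipy.spatial.transform import Rotation as R
def cam(n,o=None):
    c=env.calibration(n)
    if n=="wrist":
        T=np.eye(4);T[:3,:3]=R.from_rotvec(o["eef_rot"]).as_matrix();T[:3,3]=o["eef_pos"];T=T@c["tool_from_camera"];return c,T[:3,3],T[:3,:3]
    return c,c["position"],R.from_rotvec(c["rotation"]).as_matrix()
def ray(C,p):
    c,t,M=C; d=M@np.array([(p[0]-c["cx"])/c["fx"],(p[1]-c["cy"])/c["fy"],1]); return t,d/np.linalg.norm(d)
def plane(C,p,z):
    t,d=ray(C,p); return (t+d*(z-t[2])/d[2]).round(1)
def two(A,a,B,b):
    (p,d),(q,e)=ray(A,a),ray(B,b); s=np.linalg.lstsq(np.c_[d,-e],q-p,rcond=None)[0]
    x,y=p+s[0]*d,q+s[1]*e; return ((x+y)/2).round(1),np.linalg.norm(x-y).round(1)
def pix(C,P):
    c,t,M=C; v=M.T@(np.array(P)-t); return v[0]/v[2]*c["fx"]+c["cx"],v[1]/v[2]*c["fy"]+c["cy"]
def blobs(im,box,thr=75,amin=20):
    x0,y0,x1,y1=box; g=im[y0:y1,x0:x1].max(2); m=(g<thr).astype(np.uint8)
    n,l,s,c=cv2.connectedComponentsWithStats(m)
    return [(s[i,4],(c[i]+[x0,y0]).round(1),s[i,:4]+[x0,y0,0,0]) for i in range(1,n) if s[i,4]>amin]
E
python3 - <<'E'
from h import *
o=env.get_obs(); w=cv2.imread("pics/wrist0.png"); s=cv2.imread("pics/scene0.png")
W=cam("wrist",o);S=cam("scene")
for b in blobs(w,(190,100,330,295)): print("w",*b)
for b in blobs(s,(305,255,385,315)): print("s",*b)
print(plane(W,(270,264),80),plane(W,(255,213),94),plane(W,(231,121),80),plane(W,(358,248),86))
m=(w[95:310,140:365].min(2)>150).astype(np.uint8)
E
```

```text
w 277 [231.4 120.9] [222 110  19  22]
w 92 [308.6 125.3] [277 110  53  33]
w 1400 [254.  213.3] [233 193  43  42]
w 2087 [270.  262.5] [243 238  54  50]
w 466 [203.4 286.3] [190 276  29  19]
s 21 [381.5 276. ] [378 272   7   8]
s 130 [342.9 279.1] [336 273  14  13]
s 200 [361.1 285.3] [352 278  19  15]
s 164 [340.8 303.2] [310 286  67  26]
s 27 [306.9 312. ] [305 308   7   7]
[504.2 -40.   80. ] [495.6   8.9  94. ] [477.2  81.3  80. ] [581.5 -23.3  86. ]
```

>>> step_arm([
  [[-2.2, -2, -2, 0, 0, 0, -1], [-4.5, -4, -4, 0, 0, 0, -1], [-4.5, -4, -4, 0, 0, 0, -1], [-4.5, -4, -4, 0, 0, 0, -1], [-4.5, -4, -4, 0, 0, 0, -1], [-4.5, -4, -4, 0, 0, 0, -1], [-4.5, -4, -4, 0, 0, 0, -1]],
])

```text
t: 0.98
eef_pos: [505.2, -39.8, 198.9]
eef_rot: [2.221, 2.222, 0.0]
contact_force: [0.4, 0.4, -0.8]
opening: 0.226
grip_force: 0.0
```

```bash
python3 - <<'E'
from h import *
o=env.get_obs(); w=env.camera("wrist"); cv2.imwrite("pics/w1.png",w)
W=cam("wrist",o);S=cam("scene")
print(o["eef_pos"],o["opening"])
for b in blobs(w,(180,20,480,330),amin=150): print("w",*b)
np.save("W1.npy",np.r_[o["eef_pos"],o["eef_rot"]])
E
```

```text
[505.2047262  -39.80612029 198.86793416] 0.22592527561551043
w 376 [280.   58.2] [269  47  22  23]
w 1970 [304.3 168.4] [280 144  50  50]
w 3046 [319.3 229.4] [287 200  65  60]
w 4912 [240.1 306.8] [180 276 117  54]
w 5709 [409.7 307.1] [344 276 136  54]
```

View pics/w1.png

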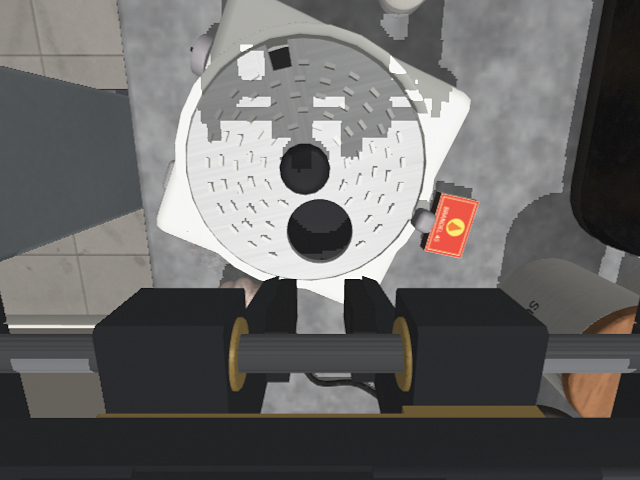

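The closer view shows the hub at (304,168), the hole at (319,229), the notch at (280,58) and the lug at (424,219). The fingers are still closing.

```bash
python3 - <<'E'
from h import *
S=cam("scene"); v=np.load("W1.npy"); W=cam("wrist",dict(eef_pos=v[:3],eef_rot=v[3:]))
print("hub",two(W,(304.3,168.6),S,(342.9,279.1)),"hole",two(W,(319.5,230),S,(361.1,285.3)))
hub=plane(W,(304.3,168.4),94);hole=plane(W,(319.5,230),80);notch=plane(W,(280,58.2),80);lug=plane(W,(424,219),84)
# disc outline check: extreme left/right/top/bottom of steel disc
print(hub,hole,notch,lug)
for n,p in dict(hole=hole,notch=notch,lug=lug).items():
    d=p-hub; print(n,np.hypot(*d[:2]).round(1),np.degrees(np.arctan2(d[1],d[0])).round(1))
print(plane(W,(187,160),80),plane(W,(425,160),80),plane(W,(306,35),80),plane(W,(306,280),80))
E
```

```text
hub (array([493.8,   6.2,  86.8]), np.float64(1.9)) hole (array([504.8, -40.7,  78.3]), np.float64(2.8))
[493.6   7.7  94. ] [504.  -39.2  80. ] [477.5  79.5  80. ] [581.2 -29.8  84. ]
hole 48.0 -77.5
notch 73.6 102.6
lug 95.3 -23.2
[408.8  12.6  80. ] [579.9  12.6  80. ] [495.1  93.5  80. ] [493.4 -79.5  80. ]
```

>>> step_arm([
  [[-0.1, 0, -4, 0, 0, 0, -1], [-0.1, 0, -8, 0, 0, 0, -1], [-0.1, 0, -8, 0, 0, 0, -1], [-0.1, 0, -8, 0, 0, 0, -1], [-0.1, 0, -9.5, 0, 0, 0, -1], [-0.1, 0, -11, 0, 0, 0, -1], [-0.1, 0, -12.5, 0, 0, 0, -1], [-0.1, 0, -13.4, 0, 0, 0, -1], [-0.1, 0, -13.4, 0, 0, 0, -1]],
])

```text
t: 2.15
eef_pos: [504.3, -40.1, 65.3]
eef_rot: [2.221, 2.221, 0.0]
contact_force: [-0.1, -0.6, -0.2]
opening: 0.004
grip_force: 0.0
```

```bash
python3 - <<'E'
import numpy as np
c=np.array([49.4,.72]);p0=np.array([50.51,-3.98])
for k,a in enumerate(np.arange(-77,-221,-8)): print(a,(c+4.8*np.array([np.cos(np.radians(a)),np.sin(np.radians(a))])-p0).round(2))
E
```

```text
-77 [-0.03  0.02]
-85 [-0.69 -0.08]
-93 [-1.36 -0.09]
-101 [-2.03 -0.01]
-109 [-2.67  0.16]
-117 [-3.29  0.42]
-125 [-3.86  0.77]
-133 [-4.38  1.19]
-141 [-4.84  1.68]
-149 [-5.22  2.23]
-157 [-5.53  2.82]
-165 [-5.75  3.46]
-173 [-5.87  4.12]
-181 [-5.91  4.78]
-189 [-5.85  5.45]
-197 [-5.7  6.1]
-205 [-5.46  6.73]
-213 [-5.14  7.31]
```

>>> step_arm([
  [[-0.7, -0.1, 0, 0, 0, 0, -1], [-1.35, -0.1, 0, 0, 0, 0, -1], [-2.0, 0, 0, 0, 0, 0, -1], [-2.65, 0.15, 0, 0, 0, 0, -1], [-3.3, 0.4, 0, 0, 0, 0, -1], [-3.85, 0.75, 0, 0, 0, 0, -1], [-4.4, 1.2, 0, 0, 0, 0, -1], [-4.85, 1.7, 0, 0, 0, 0, -1], [-5.2, 2.25, 0, 0, 0, 0, -1], [-5.55, 2.8, 0, 0, 0, 0, -1]],
])

```text
t: 3.4
eef_pos: [449.2, -11.8, 64.9]
eef_rot: [2.22, 2.22, 0.002]
contact_force: [11.1, -0.0, -2.5]
opening: 0.008
grip_force: 5.6
```

>>> step_arm([
  [[-0.2, 0.65, 0, 0, 0, 0, -1], [-0.3, 1.3, 0, 0, 0, 0, -1], [-0.35, 2.0, 0, 0, 0, 0, -1], [-0.3, 2.65, 0, 0, 0, 0, -1], [-0.15, 3.3, 0, 0, 0, 0, -1], [-0.15, 3.3, 0, 0, 0, 0, -1]],
])

```text
t: 4.15
eef_pos: [446.1, 21.7, 64.4]
eef_rot: [-2.219, -2.221, 0.002]
contact_force: [0.4, -0.4, -0.4]
opening: 0.003
grip_force: 0.1
```

```bash
python3 - <<'E'
from h import *
o=env.get_obs(); w=env.camera("wrist"); cv2.imwrite("pics/w2.png",w); cv2.imwrite("pics/s2.png",cv2.resize(env.camera("scene")[230:350,270:430],None,fx=4,fy=4)); print(o["eef_pos"])
E
```

```text
[446.10716421  21.65056755  64.44855246]
```

View pics/w2.png

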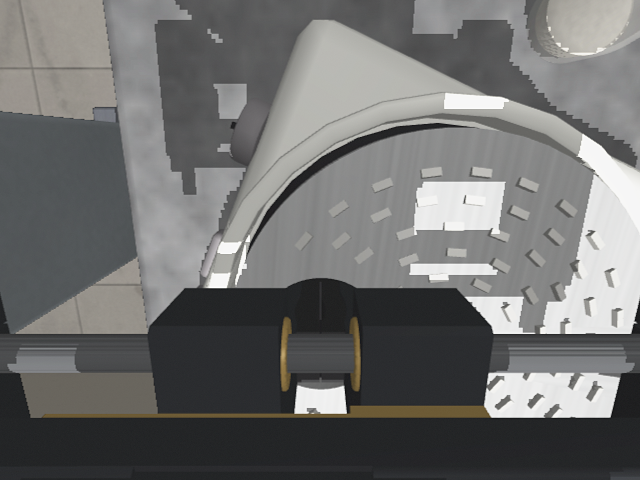

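The wrist view is blocked here: the fingers are in the hole, and the notch and lug are out of sight. I'll check the scene crop instead.

View pics/s2.png

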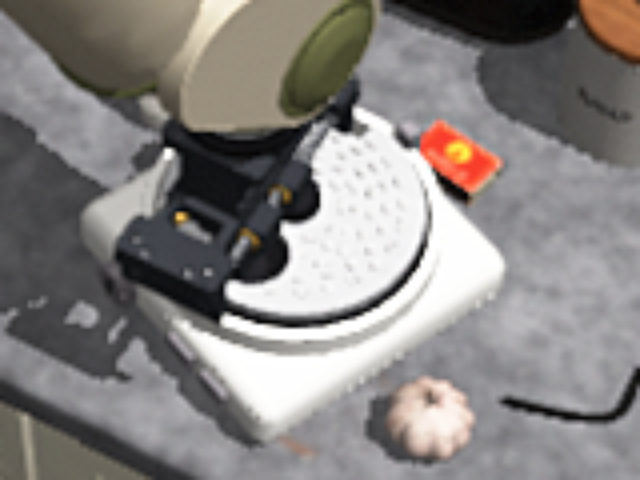

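>>> step_arm([
  [[-0.1, -0.4, 0, 0, 0, 0, -1], [-0.1, -0.4, 0, 0, 0, 0, -1], [-0.1, -0.4, 3, 0, 0, 0, -1], [-0.1, -0.4, 7, 0, 0, 0, -1], [1, -1.5, 11, 0, 0, 0, -1], [4, -4, 12, 0, 0, 0, -1], [6.5, -7, 12, 0, 0, 0, -1], [6.5, -7, 12, 0, 0, 0, -1], [6.5, -7, 12, 0, 0, 0, -1]],
])

```text
t: 5.38
eef_pos: [511.3, -48.6, 184.4]
eef_rot: [-2.221, -2.22, 0.001]
contact_force: [-0.3, 0.5, -0.5]
opening: 0.007
grip_force: 0.0
```

```bash
cat > look.py <<'E'
import sys
from h import *
o=env.get_obs(); w=env.camera("wrist"); cv2.imwrite(f"pics/{sys.argv[1]}.png",w)
W=cam("wrist",o); print(o["eef_pos"])
for b in blobs(w,(150,20,480,280),amin=100): print(*b,plane(W,b[1],80))
print("axis@94",pix(W,(494,7.2,94)))
E
python3 look.py w3
```

```text
[511.25831595 -48.58513708 184.39102015]
4036 [225.6 148.5] [191 112  70  74] [446.6  12.2  80. ]
2283 [294.2 156.5] [268 129  54  55] [492.8   6.9  80. ]
312 [403.5 167. ] [394 158  20  20] [ 5.673e+02 -1.000e-01  8.000e+01]
120 [434.6 194.5] [429 183  12  23] [590.1 -18.9  80. ]
axis@94 (np.float64(294.50919929447156), np.float64(156.93111517734485))
```

View pics/w3.png

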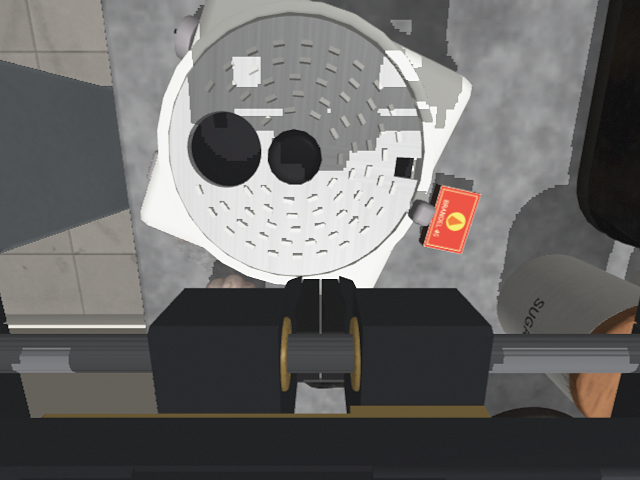

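The notch is now at (403,167), about -5.7° from the axis. The hole is at (226,148) and the lug at about (424,209), so about 16° of clockwise turn is left. I'll zoom in to get the lug's bearing.

```bash
python3 - <<'E'
from h import *
w=cv2.imread("pics/w3.png"); cv2.imwrite("pics/c3.png",cv2.resize(w[140:240,380:480],None,fx=6,fy=6,interpolation=cv2.INTER_CUBIC))
W=cam("wrist",dict(eef_pos=np.array([511.26,-48.59,184.39]),eef_rot=env.get_obs()["eef_rot"]))
for a in (-19,-21,-23,-25):
    u=np.array([np.cos(np.radians(a)),np.sin(np.radians(a))]); print(a,[np.round(pix(W,(494+r*u[0],7.2+r*u[1],86)),1) for r in (88,94,100)])
E
```

```text
-19 [array([418.1, 199.4]), array([426.2, 202.3]), array([434.2, 205.1])]
-21 [array([416.2, 203.6]), array([424.2, 206.7]), array([432.1, 209.8])]
-23 [array([414.3, 207.7]), array([422.1, 211.1]), array([429.8, 214.5])]
-25 [array([412.2, 211.8]), array([419.8, 215.4]), array([427.4, 219. ])]
```

View pics/c3.png

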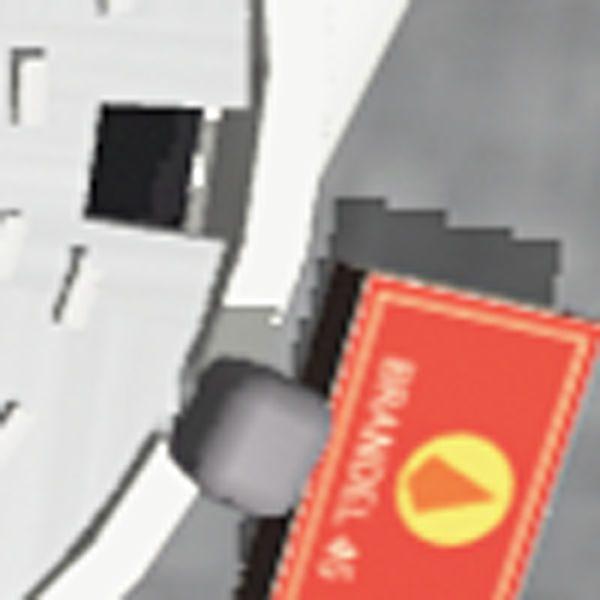

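>>> step_arm([
  [[-3, 3, 0, 0, 0, 0, -1], [-6.5, 6.1, -1, 0, 0, 0, -1], [-6.5, 6.1, -3, 0, 0, 0, -1], [-6.5, 6.1, -5, 0, 0, 0, -1], [-6.5, 6.1, -8, 0, 0, 0, -1], [-6.5, 6.1, -11, 0, 0, 0, -1], [-6.5, 6.1, -11.9, 0, 0, 0, -1], [-6.5, 6.1, -11.9, 0, 0, 0, -1]],
])

```text
t: 6.42
eef_pos: [446.8, 12.3, 66.0]
eef_rot: [-2.221, -2.222, 0.0]
contact_force: [0.6, -0.1, -0.4]
opening: 0.003
grip_force: 0.0
```

>>> step_arm([
  [[0.1, 0.5, 0, 0, 0, 0, -1], [0.2, 1.0, 0, 0, 0, 0, -1], [0.4, 1.45, 0, 0, 0, 0, -1], [0.6, 1.9, 0, 0, 0, 0, -1], [0.6, 1.9, 0, 0, 0, 0, -1], [0.6, 1.9, 0, 0, 0, 0, -1]],
])

```text
t: 7.18
eef_pos: [452.8, 31.2, 65.7]
eef_rot: [-2.221, -2.221, 0.0]
contact_force: [0.2, -0.5, -0.6]
opening: 0.003
grip_force: 0.0
```

>>> step_arm([
  [[-0.2, -0.4, 0, 0, 0, 0, -1], [-0.2, -0.4, 0, 0, 0, 0, -1], [-0.2, -0.4, 3, 0, 0, 0, -1], [-0.2, -0.4, 7, 0, 0, 0, -1], [2, -3, 11, 0, 0, 0, -1], [5.5, -7, 12, 0, 0, 0, -1], [5.5, -7.5, 12, 0, 0, 0, -1], [5.5, -7.5, 12, 0, 0, 0, -1], [5.5, -7.5, 12, 0, 0, 0, -1]],
])

```text
t: 8.3
eef_pos: [507.1, -43.1, 185.3]
eef_rot: [-2.22, -2.221, 0.001]
contact_force: [0.1, 0.7, -0.5]
opening: 0.003
grip_force: 0.0
```

```bash
python3 look.py w4; python3 -c "
import cv2
w=cv2.imread('pics/w4.png'); cv2.imwrite('pics/c4.png',cv2.resize(w[150:250,370:470],None,fx=6,fy=6,interpolation=cv2.INTER_CUBIC))"
```

```text
[507.11437332 -43.10045205 185.33581561]
112 [446.7  65.7] [440  54  17  21] [587.2  69.1  80. ]
4140 [235.8 137.4] [201 100  70  76] [449.5  24.9  80. ]
2220 [300.8 164.8] [275 138  53  54] [493.    6.8  80. ]
131 [438.3 200.9] [433 189  12  24] [589.2 -18.   80. ]
113 [400.4 199.1] [390 193  21  18] [562.5 -16.8  80. ]
102 [419.  214.9] [414 207  13  19] [576.3 -28.   80. ]
axis@94 (np.float64(301.25423096902136), np.float64(165.53232197823428))
```

View pics/c4.png

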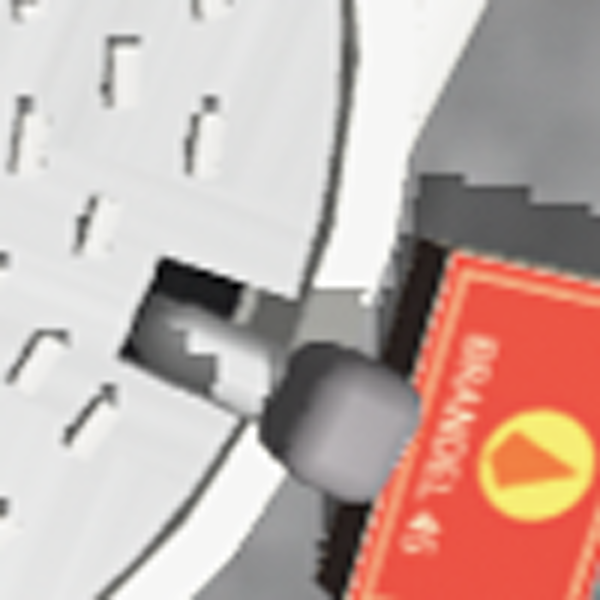

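The notch is now mostly over the pin, whose inner end is at about pixel (397,206). The notch has to turn slightly further clockwise, so I'll work out how much.

```bash
python3 - <<'E'
from h import *
o=env.get_obs();W=cam("wrist",o)
hub=plane(W,(300.8,164.8),94)[:2]; print(hub)
def b(p,z):
    d=plane(W,p,z)[:2]-(494,7.2); e=plane(W,p,z)[:2]-hub; return np.hypot(*d).round(1),np.degrees(np.arctan2(d[1],d[0])).round(1),np.degrees(np.arctan2(e[1],e[0])).round(1)
print("notch",b((393.5,201.2),80),b((415,209.2),80),"pin",b((397,206),69),b((409,210.5),70),"lug",b((428.3,221),86))
E
```

```text
[493.9   7.6]
notch (np.float64(68.9), np.float64(-21.7), np.float64(-22.0)) (np.float64(85.4), np.float64(-21.4), np.float64(-21.7)) pin (np.float64(75.6), np.float64(-24.1), np.float64(-24.3)) (np.float64(84.9), np.float64(-23.6), np.float64(-23.8)) lug (np.float64(95.7), np.float64(-23.6), np.float64(-23.8))
```

>>> step_arm([
  [[-3, 3.4, 0, 0, 0, 0, -1], [-5.8, 6.7, -1, 0, 0, 0, -1], [-5.8, 6.7, -3, 0, 0, 0, -1], [-5.8, 6.7, -5, 0, 0, 0, -1], [-5.8, 6.7, -8, 0, 0, 0, -1], [-5.8, 6.7, -11, 0, 0, 0, -1], [-5.8, 6.7, -11.9, 0, 0, 0, -1], [-5.8, 6.7, -11.9, 0, 0, 0, -1], [-5.8, 6.7, -11.9, 0, 0, 0, -1]],
])

```text
t: 9.48
eef_pos: [450.4, 23.0, 67.7]
eef_rot: [2.22, 2.221, 0.001]
contact_force: [-0.5, -0.7, -0.1]
opening: 0.007
grip_force: 0.0
```

>>> step_arm([
  [[0.1, 0.4, 0, 0, 0, 0, -1], [0.2, 0.75, 0, 0, 0, 0, -1], [0.3, 0.95, 0, 0, 0, 0, -1], [0.3, 0.95, 0, 0, 0, 0, -1], [0.3, 0.95, 0, 0, 0, 0, -1]],
])

```text
t: 10.1
eef_pos: [453.0, 32.5, 66.7]
eef_rot: [-2.221, -2.221, -0.0]
contact_force: [0.8, -0.1, -0.6]
opening: 0.008
grip_force: 0.0
```

>>> step_arm([
  [[-0.2, -0.4, 0, 0, 0, 0, -1], [-0.2, -0.4, 0, 0, 0, 0, -1], [-0.2, -0.4, 3, 0, 0, 0, -1], [-0.2, -0.4, 7, 0, 0, 0, -1], [2, -3, 11, 0, 0, 0, -1], [5.5, -7, 11.8, 0, 0, 0, -1], [5.5, -7.5, 11.8, 0, 0, 0, -1], [5.5, -7.5, 11.8, 0, 0, 0, -1], [5.5, -7.5, 11.8, 0, 0, 0, -1]],
])

```text
t: 11.22
eef_pos: [507.1, -41.6, 184.4]
eef_rot: [-2.22, -2.221, 0.001]
contact_force: [0.1, 0.1, 0.6]
opening: 0.006
grip_force: 0.0
```

```bash
python3 look.py w5; python3 -c "
import cv2
w=cv2.imread('pics/w5.png'); cv2.imwrite('pics/c5.png',cv2.resize(w[150:250,370:470],None,fx=6,fy=6,interpolation=cv2.INTER_CUBIC))"
```

```text
[507.14378402 -41.6085508  184.37816952]
105 [446.8  67. ] [441  56  16  20] [587.   69.7  80. ]
4171 [235.9 138.7] [201 101  71  76] [449.8  25.5  80. ]
2227 [300.7 167.2] [275 141  53  54] [493.    6.8  80. ]
136 [438.3 203. ] [432 191  13  25] [589.  -17.9  80. ]
103 [419.2 217.1] [414 210  16  18] [576.4 -27.9  80. ]
axis@94 (np.float64(301.1484594636415), np.float64(167.9713680941602))
```

View pics/c5.png

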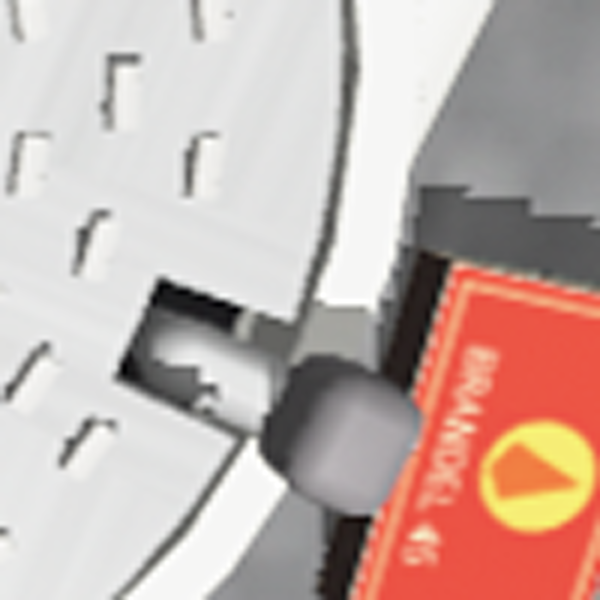

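One more small clockwise correction is needed, about 1.3°. The pin still sits slightly toward the lower edge of the notch.

>>> step_arm([
  [[-3, 3.4, 0, 0, 0, 0, -1], [-5.7, 6.6, -1, 0, 0, 0, -1], [-5.7, 6.6, -3, 0, 0, 0, -1], [-5.7, 6.6, -5, 0, 0, 0, -1], [-5.7, 6.6, -8, 0, 0, 0, -1], [-5.7, 6.6, -11, 0, 0, 0, -1], [-5.7, 6.6, -11.7, 0, 0, 0, -1], [-5.7, 6.6, -11.7, 0, 0, 0, -1], [-5.7, 6.6, -11.7, 0, 0, 0, -1]],
])

```text
t: 12.4
eef_pos: [451.4, 23.5, 68.7]
eef_rot: [2.22, 2.221, 0.002]
contact_force: [0.7, 0.3, -0.5]
opening: 0.004
grip_force: 0.0
```

>>> step_arm([
  [[0.1, 0.5, -0.2, 0, 0, 0, -1], [0.2, 0.8, -0.2, 0, 0, 0, -1], [0.27, 1.05, -0.2, 0, 0, 0, -1], [0.27, 1.05, -0.2, 0, 0, 0, -1], [0.27, 1.05, -0.2, 0, 0, 0, -1]],
])

```text
t: 13.02
eef_pos: [453.7, 34.0, 65.8]
eef_rot: [-2.221, -2.221, -0.0]
contact_force: [0.4, 0.3, 0.5]
opening: -0.001
grip_force: 0.1
```

>>> step_arm([
  [[-0.2, -0.4, 0, 0, 0, 0, -1], [-0.2, -0.4, 0, 0, 0, 0, -1], [-0.2, -0.4, 3, 0, 0, 0, -1], [-0.2, -0.4, 7, 0, 0, 0, -1], [2, -3, 11, 0, 0, 0, -1], [5.5, -7, 11.8, 0, 0, 0, -1], [5.4, -7.6, 11.8, 0, 0, 0, -1], [5.4, -7.6, 11.8, 0, 0, 0, -1], [5.4, -7.6, 11.8, 0, 0, 0, -1]],
])

```text
t: 14.15
eef_pos: [506.8, -41.1, 183.4]
eef_rot: [-2.22, -2.221, 0.001]
contact_force: [0.1, 0.0, 0.8]
opening: 0.004
grip_force: 0.0
```

```bash
python3 look.py w6; python3 -c "
import cv2
w=cv2.imread('pics/w6.png'); cv2.imwrite('pics/c6.png',cv2.resize(w[150:250,370:470],None,fx=6,fy=6,interpolation=cv2.INTER_CUBIC))"
```

```text
[506.82680188 -41.09915105 183.38221813]
113 [447.3  67.4] [441  54  17  22] [586.8  69.8  80. ]
4223 [236.8 137.1] [202  99  71  77] [450.4  27.1  80. ]
2242 [301.  168.1] [275 141  53  55] [492.9   6.7  80. ]
136 [438.9 203.8] [433 192  12  25] [588.9 -17.8  80. ]
104 [419.8 218.3] [414 211  15  18] [576.3 -28.1  80. ]
axis@94 (np.float64(301.5704610108134), np.float64(168.89030219383278))
```

View pics/c6.png

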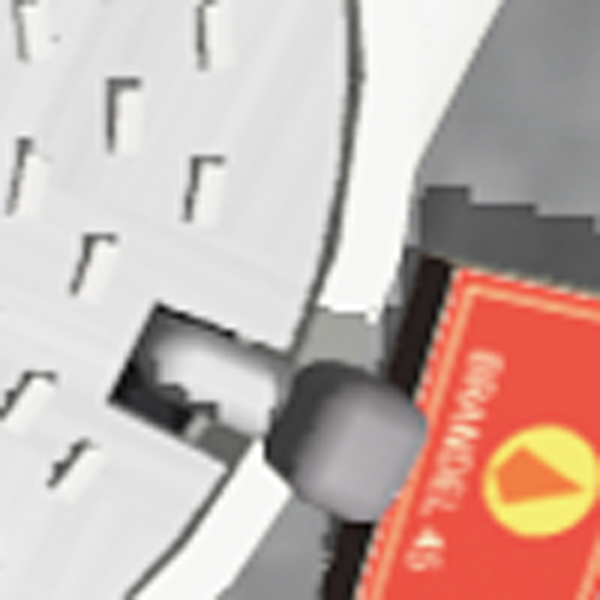

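The pin now sits centred in the notch once parallax is allowed for (notch about -24.5°, pin about -24°). Next I'll go over the hub and press.

>>> step_arm([
  [[-0.7, 2.5, 0, 0, 0, 0, -1], [-1.3, 4.85, -2, 0, 0, 0, -1], [-1.3, 4.85, -5, 0, 0, 0, -1], [-1.3, 4.85, -7, 0, 0, 0, -1], [-1.3, 4.85, -8.3, 0, 0, 0, -1], [-1.3, 4.85, -8.3, 0, 0, 0, -1], [-1.3, 4.85, -8.3, 0, 0, 0, -1]],
])

```text
t: 15.08
eef_pos: [495.0, 6.5, 101.4]
eef_rot: [2.221, 2.221, 0.001]
contact_force: [0.6, 0.5, -0.7]
opening: 0.007
grip_force: 0.0
```

>>> step_arm([
  [[-0.1, 0.1, -0.4, 0, 0, 0, -1], [-0.1, 0.1, -0.7, 0, 0, 0, -1], [-0.1, 0.1, -0.9, 0, 0, 0, -1], [-0.1, 0.1, -1.1, 0, 0, 0, -1], [-0.1, 0.1, -1.3, 0, 0, 0, -1], [-0.1, 0.1, -1.4, 0, 0, 0, -1]],
])

```text
t: 15.82
eef_pos: [493.7, 7.6, 86.6]
eef_rot: [-2.221, -2.221, -0.0]
contact_force: [-1.1, 1.8, 2.8]
opening: 0.008
grip_force: 1.3
```

>>> step_arm([
  [[0, 0, -0.1, 0, 0, 0, -1], [0, 0, -0.2, 0, 0, 0, -1], [0, 0, -0.3, 0, 0, 0, -1], [0, 0, -0.3, 0, 0, 0, -1]],
])

```text
t: 16.32
eef_pos: [493.7, 7.5, 84.3]
eef_rot: [2.221, 2.221, 0.0]
contact_force: [-3.8, 2.1, 9.9]
opening: 0.005
grip_force: 4.9
```

>>> step_arm([
  [[0, 0, -0.1, 0, 0, 0, -1], [0, 0, -0.15, 0, 0, 0, -1], [0, 0, -0.15, 0, 0, 0, -1]],
])

```text
t: 16.7
eef_pos: [493.7, 7.5, 84.2]
eef_rot: [2.22, 2.221, 0.001]
contact_force: [-7.6, 1.8, 26.2]
opening: 0.005
grip_force: 13.0
```

The disc is hard against its stop: 26 N with no further travel. I'll retract and check.

>>> step_arm([
  [[0, 0, 0.3, 0, 0, 0, -1], [0, 0, 2, 0, 0, 0, -1], [0, 0, 5, 0, 0, 0, -1], [0.7, -2.5, 9, 0, 0, 0, -1], [1.3, -4.9, 10, 0, 0, 0, -1], [1.3, -4.9, 10, 0, 0, 0, -1], [1.3, -4.9, 10, 0, 0, 0, -1]],
])

```text
t: 17.58
eef_pos: [506.2, -41.0, 181.4]
eef_rot: [-2.22, -2.22, 0.001]
contact_force: [0.0, -0.0, 0.5]
opening: 0.007
grip_force: 0.0
```

```bash
python3 look.py w7
```

```text
[506.18202384 -40.99075371 181.40568258]
3944 [240.4 137.6] [207 101  68  74] [452.5  26.9  80. ]
2097 [302.7 167.4] [278 142  51  52] [493.5   7.5  80. ]
140 [440.6 204. ] [434 192  13  25] [588.7 -17.5  80. ]
143 [395.7 209.5] [388 199  23  23] [557.8 -21.4  80. ]
109 [421.6 218.8] [416 211  16  19] [576.3 -28.   80. ]
axis@94 (np.float64(302.4154904201181), np.float64(169.30595844483975))
```

View pics/w7.png

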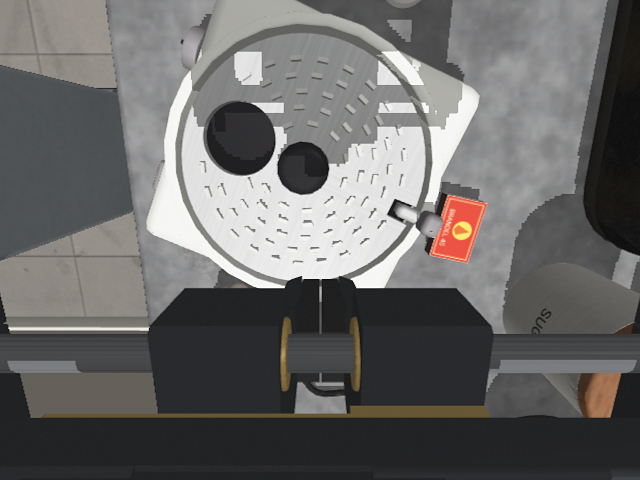

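The disc now lies level with the bowl rim. The pin fills the notch at about (405,213), the hub at (303,167) is lower than before, and the other things in view haven't moved. The hand is clear, so I'm handing the job in.

```bash
python3 -c "
from bench import env
print(env.job_done())"
```

```text
the job is handed in; nothing more can be done
None
```

I turned the grating disc until its notch was over the pin, pressed it down at the hub to its stop, took the hand away and handed the job in at about 17.6 s; no verdict came back.

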